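# Fit a fresh ink roller from the roller chute

### The job

Draw the lowest ink roller out of the sloping gravity chute, pulling it up past the sprung clips, and let the other three stay in the chute. Set its spindle in the two open slots of the roller stand and press it down past the stand's sprung clips until you feel both ends bottom out and the roller sits centred between the uprights, then let go. Do not force it once it has bottomed and do not drop it, and leave the bottle, mug, tin and ink knife undisturbed.

Things in the scene. Friction and masses are not known exactly. Their poses are not given: they have to be found in the camera images.
- chute: fixed roller chute, left or right of the stand. Origin on the table below the lowest roller's axis; x from the mouth up the queue, y along the spindles, z up. Two rails (|y| 61 to 77 mm) carry the spindle ends, sloping up 30 degrees to +x; keeper rails above hold down the upper rollers; cheeks at |y| 84 to 90 mm. 30 mm free beside each end face of the rubber. The next roller rolls into the pocket by itself
- pocket (a point): axis of the lowest spindle, at its middle, 70 mm above the table; axes as the chute. The pocket is open above. On its -x side, at |y| 61 to 77 mm, x -25 to -5 mm, a vertical front stop and clip housings reach 20 mm above this axis: the roller can only come out upwards
- chute_clip0 (a joint): travel (m, 0 = out, 0.008 = fully back) of one of two sprung brass catch wheels, 10 mm round, free to spin, that reach 4 mm over the lowest spindle from the -x side, one at each rail. 2 to 3 N spring each. A spindle pulled straight up pushes them back and is free 20 mm higher; this takes about 6 to 15 N in all, as the queue leans on the roller too
- stand: fixed roller stand: base plate 120 x 190 x 10 mm, four posts to 110 mm, and between them a steel yoke of two slotted blocks (|y| 60 to 74 mm) clamped at a height that differs each time and is NOT reported: the seated spindle axis then lies anywhere from 62 to 98 mm above the table. Feel for it. Origin on the table under the middle; y along the seated spindle, x across the slots, z up
- stand_clip0 (a joint): travel (m, 0 = out, 0.008 = back) of one of two sprung brass catch wheels, 10 mm round, that stand across the slots from the -x side, leaving a 7 mm gap. 2.5 to 4 N spring each. A roller just laid in hangs on them about 10 mm above its seat; pressed down with about 4 to 10 N in all (over its weight) it snaps past only in the last 3 mm above the bottom, so press until it stops dead; 15 to 20 N is ample
- pad0 (a joint): travel (m) of the weakly sprung pad (under 0.6 N) in the bottom of the slot at the stand's +y; 0 when free, about 0.005 when the spindle end is bottomed out on the block. Each slot is open above, 13 mm wide, flared to about 30 mm at its mouth 29 mm above the seated axis
- pad1 (a joint): the same for the slot at the stand's -y
- roller0_center (a point): the lowest ink roller: black rubber cylinder 60 mm diameter, 60 mm long, on a rigid steel spindle 10 mm diameter, 160 mm long (50 mm bare each end, no collars), 0.22 kg give or take a third, hidden; origin at its centre on the axis; own y runs along the spindle (x and z turn as it rolls). Best gripped from above by its two flat end faces (60 mm wide grasp), fingertips above the spindle
- roller1_center (a point): centre of roller number 2 counted from the bottom of the chute, same kind as the lowest
- roller2_center (a point): centre of roller number 3 counted from the bottom of the chute, same kind as the lowest
- roller3_center (a point): centre of roller number 4 counted from the bottom of the chute, same kind as the lowest
- bottle: closed drinking bottle 72 mm diameter, 210 mm tall, bystander; origin under its centre
- mug: ceramic mug 80 mm diameter, 95 mm tall, bystander; origin under its centre
- tin: closed ink tin 84 mm diameter, 60 mm tall, bystander; origin under its centre
- knife: ink knife (spatula) 200 mm long lying flat, bystander; origin under its middle
Not all that is in view belongs to the job. Leave any green or red look-alike of the part that bears roller0_center alone.

How it is judged:
By the outcome, as a careful person would: the job done as asked, in the order asked, and still so for the second after the job is handed in, with the robot touching nothing.
It also fails if it takes over 48 s, if anything falls off the work surface, if the arm or the gripper's body presses on something with over 40 N, if the wrist force passes 120 N, or if a joint passes its speed limit or range.

### The arm

A 6-joint arm with a two-finger parallel gripper is mounted at the origin on the work surface. World frame = base frame: x ahead of the robot, y to its left, z up, the work surface at z = 0. Lengths are in mm, angles in rad, forces in N, time in s.
With the tool pointing down it reaches from about 200 to 875 mm from the base axis. Payload 3.4 kg.
Tool frame: the origin (TCP) lies where the fingers leave the gripper's body, on its centre line; the fingertips stand 97 mm ahead of it and the grasp point (between the pads) lies 78 mm ahead of it (pinch_z is the distance from the TCP to the grasp point, in mm); z points along the fingers, y is the direction in which the jaws open and shut (so a half turn about z gives the same grasp; the last joint's range is limited). The gripper opens to 94 mm and grips with 3 to 60 N. Pads are 16 mm wide; open, the fingers measure 119 mm over their backs; the gripper's body (75 mm by 177 mm) begins 78 mm behind the grasp point.
Start: joints at [-1.241, 0.276, 1.505, -0, 1.361, -0.121], TCP at [250.521, -517.585, 302.693] pointing down, gripper open.
Joint ranges: [-2.89, 2.89], [-0.75, 2.08], [0.22, 2.7], [-1.18, 4.32], [0.11, 2.71], [-2.7, 2.7]. Speed limits (rad/s): [2.57, 2.57, 3.14, 3.14, 3.14, 3.14].

### API

Orientations are given as a rotation vector (axis times angle).
In Python, from station import sense, get_image, camera_info, sign_off, boxes_of, place_of, pinch_z gives the robot as it stands.
- The arm moves only by the tool jog_arm, never from a script. Its argument "commands" is a list of rows, each a list of 7 numbers: the shift along the tool's x, y, z in cm, then the turn, a rotation vector about the tool's x, y, z in rad, then the opening, from -1 (shut) to 1 (fully open), so that 0 is half open. A call has 1 to 20 rows; each row is the pose to reach, as a shift and turn from the pose commanded when the call began, along the tool's axes at that moment; what a row does not reach only later rows make up. A row lasts 1/10 s, in which the tool goes at most 50 mm and 8.59 degrees, less where a joint would pass 70% of its speed; a pose out of reach is approached as far as the arm can. A call with a gripper value outside its range is refused whole. The fingers move at their own pace and stop on an object; the grip force is fixed at half the most. Time passes only in rows, so rows that repeat a pose let the fingers close. It gives the time, the measured TCP pose, the force and the opening at its end, in the units of the state.
- sense(): the state, without advancing time (a new reading comes with each control period).
- get_image(name): name is "side" or "top"; returns the picture (480x640x3 uint8, blue, green, red); there is no depth.
- camera_info(name): a dict with "camera_matrix" (3x3 intrinsics, pixels), "rvec" (rotation vector, rad) and "tvec" (3), from world to camera coordinates, as OpenCV has them. Camera axes: x right, y down, z forward; pixel columns grow to the right and rows downward; lengths in mm; the calibration is good to about 2 mm. A picture is of the moment at which its call begins. camera_info takes no time and is no camera call.
- sign_off(): hands the job in, once; it reports no verdict.
Trained networks look in the newest picture that a camera, given by its name, has taken for a name from the list of things; names that differ only in an ending like _2 or _b are one class to them, and where a whole thing is asked for, a point or a joint stands for the part that bears it (a point fixed in the world has none). Each returns a list of dicts, best first, with "confidence" (0 to 1); they miss things now and then, are a little off and sometimes report something else, mostly with a low value. They report only what shows in the picture. A call takes as long as a camera call. They do not tell look-alikes from the thing itself.
- boxes_of(camera, target): "extent" ([left, top, width, height] in pixels, round what is visible of it).
- place_of(camera, target): "point" ([column, row] in pixels: a listed point, or the origin of a listed thing).
The state is a dict: "t": time; "joint_positions": joint angles; "qvel": joint speeds; "joint_torque": joint torques, N m; "ee_pos": TCP position; "eef_rot": TCP orientation; "wrist_force": force on the tool from outside, world axes, zero at the start; "torque": the same for the moment, N m; "gripper_width": finger opening in mm.
Only numpy, scipy, OpenCV 4.12 (cv2) and the standard library are available. Lean on these libraries where they do the work, as an engineer would, in place of code of your own. Each camera call takes 0.05 s, during which the arm holds its last target. There are 200 camera calls.

## Working session

There is one attempt and no reset: what is moved stays moved. The work goes in short steps, Python scripts to look and compute and a tool call to move; the robot and the scene stay as the last step left them, time stands still between calls to the robot, and variables do not carry over. Pictures are saved under pics/ and viewed, about 8 in all and at most 12, crops included, and the job is handed in when it is done.

Besides the shell and the picture viewer there is one more tool, called after "Emit:" by a JSON object that holds its "fn" and its "kwargs". jog_arm: Moves the arm, as the interface text tells. Its arguments: {"type":"object","properties":{"commands":{"type":"array"}},"required":["commands"]}

```bash
mkdir -p pics
cat > h.py <<'E'
import numpy as np,cv2
from station import *
def P(c):
    i=camera_info(c);K=np.array(i["camera_matrix"],float);R=cv2.Rodrigues(np.array(i["rvec"],float))[0];t=np.array(i["tvec"],float).reshape(3,1)
    return K@np.hstack([R,t])
def tri(a,b):
    X=cv2.triangulatePoints(P("side"),P("top"),np.array(a,float).reshape(2,1),np.array(b,float).reshape(2,1));return (X[:3]/X[3]).ravel()
def proj(c,X):
    p=P(c)@np.append(X,1);return p[:2]/p[2]
def onz(c,uv,z):
    M=P(c);H=M[:,[0,1,3]].copy();H[:,2]+=M[:,2]*z
    q=np.linalg.solve(H,[uv[0],uv[1],1]);return q[:2]/q[2]
E
python3 - <<'E'
from h import *
ims=[]
for c in("side","top"):
    im=get_image(c);cv2.imwrite(f"pics/{c}0.png",im)
for n in["roller0_center","roller1_center","roller3_center","pocket","chute","stand","bottle","mug","tin","knife"]:
    r={}
    for c in("side","top"):
        l=place_of(c,n);r[c]=l
        print(n,c,[(np.round(d["point"]).tolist(),round(d["confidence"],2)) for d in l[:4]])
    if r["side"] and r["top"]:print("   ",np.round(tri(r["side"][0]["point"],r["top"][0]["point"]),1))
s=sense();print(s)
E
```

```text
roller0_center side [([312.0, 431.0], 0.83), ([290.0, 302.0], 0.8), ([348.0, 356.0], 0.72), ([270.0, 239.0], 0.41)]
roller0_center top [([234.0, 248.0], 0.95), ([129.0, 320.0], 0.83), ([214.0, 317.0], 0.82), ([343.0, 178.0], 0.62)]
    [ 565.4  252.7 -298.8]
roller1_center side [([273.0, 285.0], 0.65)]
roller1_center top [([241.0, 227.0], 0.62), ([244.0, 177.0], 0.41)]
    [607.7 197.5  92.1]
roller3_center side [([236.0, 248.0], 0.96)]
roller3_center top [([248.0, 176.0], 0.91)]
    [717.6 178.3 148.7]
pocket side [([291.0, 303.0], 0.83)]
pocket top [([233.0, 249.0], 0.57)]
    [553.9 215.8  72.7]
chute side [([289.0, 328.0], 0.65), ([412.0, 217.0], 0.55)]
chute top [([241.0, 256.0], 0.61)]
    [555.1 208.7  -6.3]
stand side [([378.0, 251.0], 0.59)]
stand top [([391.0, 283.0], 0.55)]
    [ 485.8 -181.8    4.4]
bottle side [([361.0, 196.0], 0.97)]
bottle top [([508.0, 221.0], 0.79)]
    [ 653.3 -486.     9.1]
mug side [([207.0, 407.0], 0.64)]
mug top [([137.0, 235.0], 0.56)]
    [596.6 479.8  -5.7]
tin side [([373.0, 290.0], 0.79)]
tin top [([324.0, 305.0], 0.97), ([507.0, 223.0], 0.24)]
    [431.   -8.6   1. ]
knife side [([409.0, 216.0], 0.55)]
knife top [([491.0, 299.0], 0.67), ([137.0, 236.0], 0.24)]
    [ 458.2 -435.3    1.1]
{'t': 1.1, 'joint_positions': array([-1.24096068e+00,  2.75900361e-01,  1.50493152e+00, -5.48986141e-06,
        1.36068726e+00, -1.21010099e-01]), 'qvel': array([ 0.00019487, -0.00123739, -0.00150524,  0.00132783,  0.00128115,
        0.00123   ]), 'joint_torque': array([-7.69503295e-04, -4.04485416e+01, -2.37503582e+01,  7.03434041e-02,
        2.48665240e-02,  1.12057504e-05]), 'ee_pos': array([ 250.53671597, -517.56624159,  302.68021906]), 'eef_rot': array([3.06203713e+00, 7.02189538e-01, 3.64702208e-06]), 'wrist_force': array([ 0.22267108,  0.11505845, -0.63226975]), 'torque': array([-0.01000858,  0.01262868,  0.02559599]), 'gripper_width': 93.88224951001501}
```

View pics/side0.png

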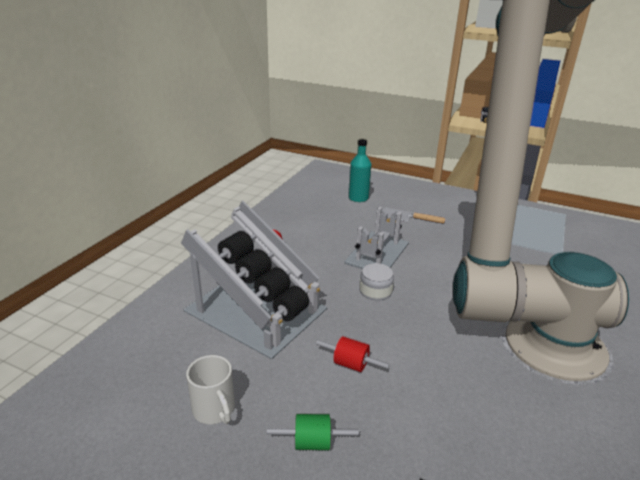

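View pics/top0.png

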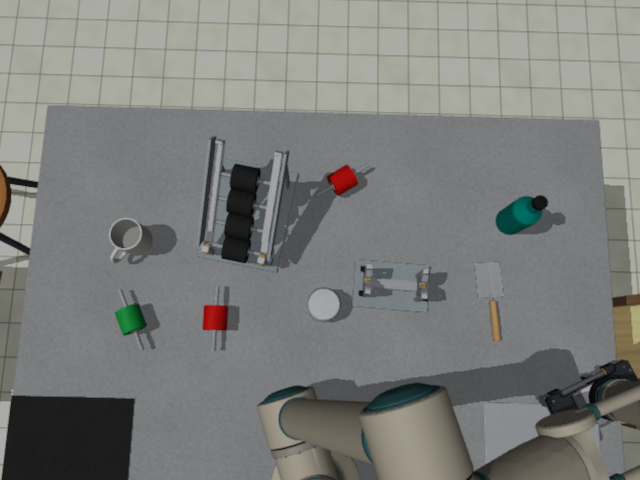

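The side view shows the black lowest roller at about (290,302), and the top view shows it at (235,249). The stand is at (378,251) in the side view and (391,285) in the top view. The red and green rollers are decoys. Next I'll look at enlarged crops of the chute and stand.

Run:
```python
from h import *
s=cv2.imread("pics/side0.png");t=cv2.imread("pics/top0.png")
def cr(im,x,y,w,h,k):return cv2.resize(im[y:y+h,x:x+w],None,fx=k,fy=k,interpolation=cv2.INTER_CUBIC)
a=np.hstack([cr(t,195,210,100,75,4),cr(s,245,260,100,75,4)]);b=np.hstack([cr(t,345,250,100,75,4),cr(s,335,200,100,75,4)])
cv2.imwrite("pics/m1.png",np.vstack([a,b]))
for n in["roller0_center","stand_clip0","pad0","pad1","chute_clip0"]:
  for c in("side","top"):
    print(n,c,[(np.round(d["point"],1).tolist(),round(d["confidence"],2)) for d in place_of(c,n)[:6]])
p=tri([290.5,302],[234,248.5]);print(p)
```

```text
roller0_center side [([311.8, 430.8], 0.83), ([289.5, 301.9], 0.8), ([348.5, 355.5], 0.72), ([269.9, 239.1], 0.41)]
roller0_center top [([233.5, 247.8], 0.95), ([128.7, 320.2], 0.83), ([214.4, 317.4], 0.82), ([342.7, 177.9], 0.62)]Traceback (most recent call last):
  File "<stdin>", line 8, in <module>
ValueError: it knows: bottle, chute, knife, mug, pocket, roller0_center, roller1_center, roller2_center, roller3_center, stand, tin
```

View pics/m1.png

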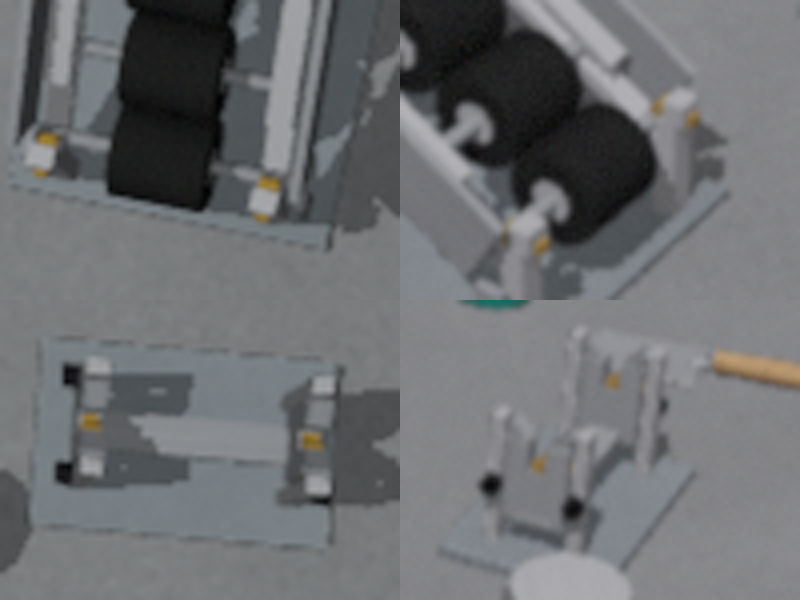

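Run:
```python
from h import *
A=tri([276.3,315.5],[205.5,248.75]);B=tri([315,285],[261.25,259.5])
print("housings",A,B,np.linalg.norm(A-B))
A[2]=B[2]=90
d=A-B;y=d/np.linalg.norm(d);x=np.array([y[1],-y[0],0]);print("chute yaw x",np.degrees(np.arctan2(x[1],x[0])), "pocket",(A+B)/2+15*x)
for n,a,b in[("r0",[289.5,301.9],[233.5,247.8])]:
    print(n,tri(a,b))
r=[tri(place_of("side",n)[0]["point"],place_of("top",n)[0]["point"]) for n in["roller1_center","roller2_center","roller3_center"] if place_of("side",n) and place_of("top",n)]
print(np.round(r,1))
c=[onz("top",[345+u/4,250+v/4],10) for u,v in[(42,38),(340,60),(330,248),(33,225)]]
print("plate",np.round(c,1),np.mean(c,0),[np.linalg.norm(c[i]-c[(i+1)%4]) for i in range(4)])
yv=(c[0]+c[3]-c[1]-c[2]);print("stand y yaw",np.degrees(np.arctan2(-yv[0],yv[1])))
xv=c[0]+c[1]-c[2]-c[3];print("x yaw",np.degrees(np.arctan2(xv[1],xv[0])))
print("clips",tri([369.25,240.75],[368,280.75]),tri([388,220],[423.25,285]))
# post tops (z 110)
pt=[onz("top",[345+u/4,250+v/4],110) for u,v in[(97,66),(92,164),(323,84),(318,184)]]
print("posts",np.round(pt,1),np.mean(pt,0))
```

```text
housings [552.18865094 281.4736598   87.19822413] [528.49896527 145.32926124  84.94067312] 138.20852001025014
chute yaw x -9.870871723746749 pocket [555.12175718 210.83003656  90.        ]
r0 [557.28855136 215.30892565  75.13911572]
[[607.7 197.5  92.1]
 [639.8 192.8  57.7]
 [717.6 178.3 148.7]]
plate [[ 545.9  -88.5]
 [ 536.4 -279.5]
 [ 416.8 -271.5]
 [ 426.7  -84.1]] [ 481.44735948 -180.88051996] [np.float64(191.20166108179077), np.float64(119.91052900550997), np.float64(187.66484421018643), np.float64(119.27915983770666)]
stand y yaw -2.9270601723238654
x yaw -2.9590487432219783
clips [ 486.79059678 -114.01876358   74.41535989] [ 479.06938464 -248.49064787   74.22500938]
posts [[ 515.1 -113.6]
 [ 456.9 -111. ]
 [ 507.7 -247.9]
 [ 448.4 -244.2]] [ 482.05231139 -179.18346567]
```

```bash
cat >> h.py <<'E'
def go(X,yaw):
    s=sense();R=cv2.Rodrigues(s["eef_rot"])[0];c,n=np.cos(np.radians(yaw)),np.sin(np.radians(yaw))
    T=np.array([[c,n,0],[n,-c,0],[0,0,-1.]])
    print("t",s["t"],"pos",np.round(s["ee_pos"],1),"F",np.round(s["wrist_force"],1),"w",round(s["gripper_width"],1),"q",np.round(s["joint_positions"],2))
    print("jog cm",np.round(R.T@(np.array(X)-s["ee_pos"])/10,2),"turn",np.round(cv2.Rodrigues(R.T@T)[0].ravel(),3))
E
python3 -c "
from h import *
go([556,213,250],-9.9)"
```

```text
t 1.8 pos [ 250.5 -517.6  302.7] F [ 0.2 -0.6  0.3] w 93.8 q [-1.24  0.28  1.5   0.    1.36 -0.12]
jog cm [ 59.33 -52.45   5.27] turn [ 0.    -0.     0.624]
```

Emit:
{"fn": "jog_arm", "kwargs": {"commands": [[59.3,-52.5,0,0,0,0.624,0.6],[59.3,-52.5,0,0,0,0.624,0.6],[59.3,-52.5,0,0,0,0.624,0.6],[59.3,-52.5,0,0,0,0.624,0.6],[59.3,-52.5,0,0,0,0.624,0.6],[59.3,-52.5,0,0,0,0.624,0.6],[59.3,-52.5,0,0,0,0.624,0.6],[59.3,-52.5,0,0,0,0.624,0.6],[59.3,-52.5,0,0,0,0.624,0.6],[59.3,-52.5,0,0,0,0.624,0.6],[59.3,-52.5,0,0,0,0.624,0.6],[59.3,-52.5,0,0,0,0.624,0.6],[59.3,-52.5,0,0,0,0.624,0.6],[59.3,-52.5,0,0,0,0.624,0.6],[59.3,-52.5,0,0,0,0.624,0.6],[59.3,-52.5,0,0,0,0.624,0.6],[59.3,-52.5,5,0,0,0.624,0.6],[59.3,-52.5,5,0,0,0.624,0.6],[59.3,-52.5,5,0,0,0.624,0.6],[59.3,-52.5,5,0,0,0.624,0.6]]}}

```text
t: 3.8
ee_pos: [556.4, 212.8, 254.6]
eef_rot: [-3.129, 0.273, -0.005]
wrist_force: [0.3, -1.0, 0.1]
gripper_width: 75.2
```

Run:
```python
from h import *
go([556,213,176],-9.9)
s=cv2.imwrite
a=get_image("side");b=get_image("top")
def cr(im,x,y,w,h,k):return cv2.resize(im[y:y+h,x:x+w],None,fx=k,fy=k,interpolation=cv2.INTER_CUBIC)
cv2.imwrite("pics/m2.png",np.hstack([cr(b,160,170,130,150,3),cr(a,220,210,130,150,3)]))
```

```text
t 3.8 pos [556.4 212.8 254.6] F [ 0.3 -1.   0.1] w 75.2 q [ 0.25  0.34  1.54 -0.    1.26  1.99]
jog cm [-0.06 -0.    7.86] turn [-0.001 -0.003 -0.001]
```

View pics/m2.png

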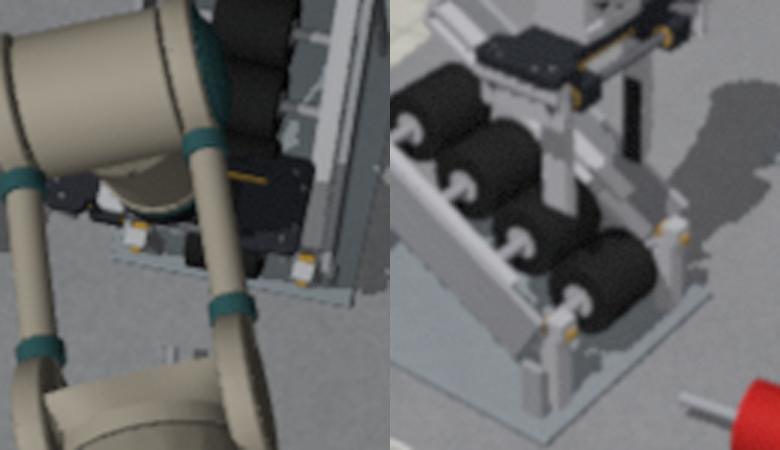

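The fingers are over the lowest roller, which is at side-crop (600,280), and they straddle its end faces. I'll descend.

Emit:
{"fn": "jog_arm", "kwargs": {"commands": [[0,0,3,0,0,0,0.6],[0,0,5,0,0,0,0.6],[0,0,6,0,0,0,0.6],[0,0,7,0,0,0,0.6],[0,0,7.8,0,0,0,0.6],[0,0,7.8,0,0,0,0.6],[0,0,7.8,0,0,0,0.6]]}}

```text
t: 4.6
ee_pos: [555.9, 213.4, 175.1]
eef_rot: [-3.13, 0.272, -0.001]
wrist_force: [-0.5, 0.2, 0.6]
gripper_width: 75.0
```

Run:
```python
from h import *
go([556,213,176],-9.9)
a=get_image("side");cv2.imwrite("pics/s3.png",cv2.resize(a[240:340,230:350],None,fx=5,fy=5,interpolation=cv2.INTER_CUBIC))
```

```text
t 4.6 pos [555.9 213.4 175.1] F [-0.5  0.2  0.6] w 75.0 q [ 0.25  0.4   1.65 -0.    1.09  1.99]
jog cm [ 0.01  0.04 -0.09] turn [-0.    -0.001 -0.   ]
```

View pics/s3.png

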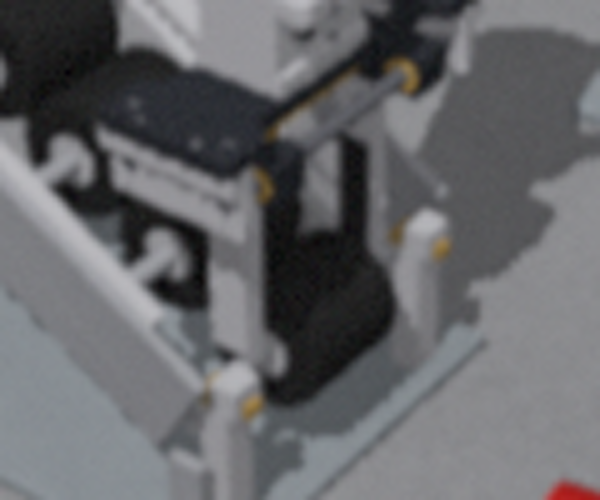

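The finger is beside the roller's end face, with its tip just above the spindle at crop (240,350). I'll close and then lift.

Emit:
{"fn": "jog_arm", "kwargs": {"commands": [[0,0,0,0,0,0,-1],[0,0,0,0,0,0,-1],[0,0,0,0,0,0,-1],[0,0,0,0,0,0,-1],[0,0,0,0,0,0,-1],[0,0,0,0,0,0,-1],[0,0,0,0,0,0,-1],[0,0,0,0,0,0,-1]]}}

```text
t: 5.45
ee_pos: [555.6, 212.8, 175.1]
eef_rot: [3.129, -0.271, 0.001]
wrist_force: [-1.0, -4.0, 5.2]
gripper_width: 59.6
```

Emit:
{"fn": "jog_arm", "kwargs": {"commands": [[0,0,-0.4,0,0,0,-1],[0,0,-0.8,0,0,0,-1],[0,0,-1.2,0,0,0,-1],[0,0,-1.6,0,0,0,-1],[0,0,-2.0,0,0,0,-1],[0,0,-2.5,0,0,0,-1],[0,0,-3,0,0,0,-1],[0,0,-4,0,0,0,-1],[0,0,-5,0,0,0,-1],[0,0,-5,0,0,0,-1]]}}

```text
t: 6.45
ee_pos: [556.2, 213.7, 227.1]
eef_rot: [-3.128, 0.272, -0.005]
wrist_force: [-4.2, 0.4, 0.4]
gripper_width: 59.7
```

Run:
```python
from h import *
go([482,-180.3,290],-2.95)
a=get_image("side");cv2.imwrite("pics/s4.png",cv2.resize(a[200:340,200:350],None,fx=4,fy=4,interpolation=cv2.INTER_CUBIC))
```

```text
t 6.45 pos [556.2 213.7 227.1] F [-4.2  0.4  0.4] w 59.7 q [0.25 0.36 1.58 0.   1.2  1.99]
jog cm [-0.5  40.08 -6.36] turn [-0.001 -0.003 -0.122]
```

View pics/s4.png

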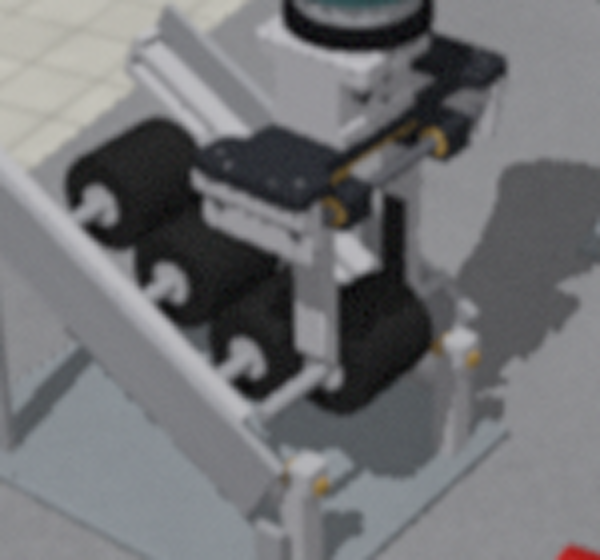

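The roller is out past the clips. The queue is leaning on it, so I'll keep lifting straight up.

Emit:
{"fn": "jog_arm", "kwargs": {"commands": [[0,0,-1,0,0,0,-1],[0,0,-2,0,0,0,-1],[0,0,-3,0,0,0,-1],[0,0,-4,0,0,0,-1],[0,0,-5.5,0,0,0,-1],[0,0,-7.5,0,0,0,-1],[0,0,-7.5,0,0,0,-1],[0,0,-7.5,0,0,0,-1]]}}

```text
t: 7.3
ee_pos: [555.8, 213.3, 300.0]
eef_rot: [-3.13, 0.272, -0.002]
wrist_force: [-0.4, -0.2, -2.7]
gripper_width: 59.8
```

```bash
python3 -c "
from h import *
go([482,-180.3,300],-2.95)"
```

```text
t 7.3 pos [555.8 213.3 300. ] F [-0.4 -0.2 -2.7] w 59.8 q [ 0.25  0.31  1.47 -0.    1.37  1.99]
jog cm [-4.800e-01  4.004e+01 -1.000e-02] turn [-0.    -0.001 -0.122]
```

Emit:
{"fn": "jog_arm", "kwargs": {"commands": [[0,1,0,0,0,-0.01,-1],[0,3,0,0,0,-0.02,-1],[0,6,0,0,0,-0.03,-1],[0,9,0,0,0,-0.04,-1],[-0.1,12,0,0,0,-0.05,-1],[-0.2,15,0,0,0,-0.06,-1],[-0.2,18,0,0,0,-0.07,-1],[-0.3,21,0,0,0,-0.08,-1],[-0.3,24,0,0,0,-0.09,-1],[-0.4,27,0,0,0,-0.1,-1],[-0.4,30,0,0,0,-0.11,-1],[-0.5,33,0,0,0,-0.122,-1],[-0.5,36,0,0,0,-0.122,-1],[-0.5,38,0,0,0,-0.122,-1],[-0.5,39.5,0,0,0,-0.122,-1],[-0.5,40,0,0,0,-0.122,-1],[-0.5,40,0,0,0,-0.122,-1],[-0.5,40,0,0,0,-0.122,-1]]}}

```text
t: 9.1
ee_pos: [481.6, -179.1, 299.5]
eef_rot: [-3.14, 0.08, 0.001]
wrist_force: [0.6, 0.4, -2.1]
gripper_width: 59.8
```

Run:
```python
from h import *
go([482,-180.3,220],-2.95)
a=get_image("side");b=get_image("top")
def cr(im,x,y,w,h,k):return cv2.resize(im[y:y+h,x:x+w],None,fx=k,fy=k,interpolation=cv2.INTER_CUBIC)
cv2.imwrite("pics/m5.png",np.vstack([np.hstack([cr(b,330,200,133,100,3),cr(a,310,150,133,100,3)]),np.hstack([cr(b,190,120,133,100,3),cr(a,180,220,133,100,3)])]))
for c in("side","top"):print([(np.round(d["point"],1).tolist(),round(d["confidence"],2)) for d in place_of(c,"roller0_center")[:6]], proj(c,[482,-180,195]))
```

```text
t 9.1 pos [ 481.6 -179.1  299.5] F [ 0.6  0.4 -2.1] w 59.8 q [-0.49  0.19  1.64  0.    1.32  1.13]
jog cm [0.05 0.12 7.95] turn [-0.001  0.     0.001]
[([349.3, 356.2], 0.95), ([411.8, 218.2], 0.74), ([310.9, 430.4], 0.58), ([380.3, 189.2], 0.57), ([271.2, 241.4], 0.53)] [383.66718145 190.99093436]
[([129.1, 319.3], 0.96), ([342.1, 180.5], 0.95), ([402.9, 273.9], 0.6), ([212.9, 317.7], 0.59)] [403.06841429 277.03020727]
```

View pics/m5.png

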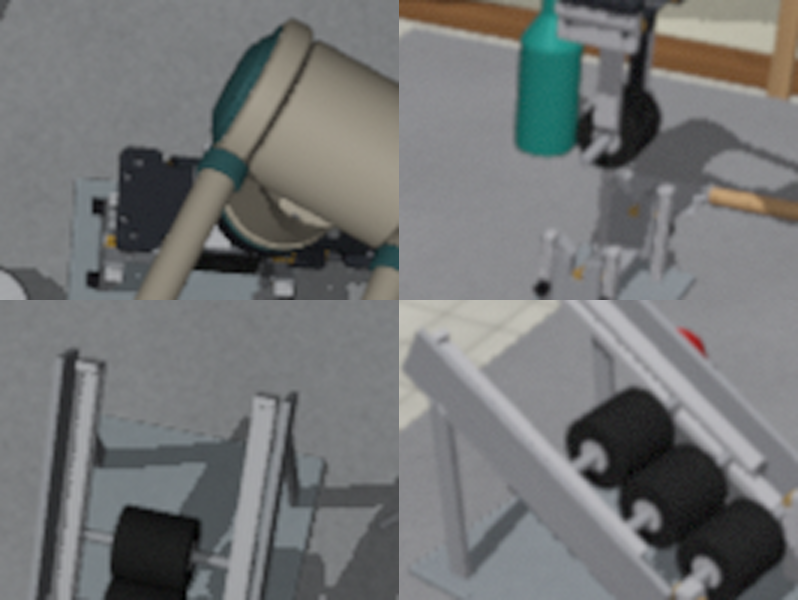

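Run:
```python
from h import *
print(tri([380.3,189.2],[402.9,273.9]))
for x in(475,482,489):
  for z in(185,195,205):print(x,z,proj("side",[x+4,-99.5,z]).round(1))
# same bias check from the initial place: r0 network vs pocket geometry
```

```text
[ 489.72415999 -178.7715703   198.74172823]
475 185 [374.3 207. ]
475 195 [374.6 203.4]
475 205 [375.  199.9]
482 185 [371.7 206.4]
482 195 [372.  202.9]
482 205 [372.3 199.3]
489 185 [369.1 205.8]
489 195 [369.4 202.3]
489 205 [369.7 198.7]
```

All three remaining rollers are in the chute, with the lowest now in the pocket. The spindle end at side (372,202) agrees with x≈482. I'll descend to just above the slot mouths.

Emit:
{"fn": "jog_arm", "kwargs": {"commands": [[0.05,0.1,1.5,0,0,0,-1],[0.05,0.1,3,0,0,0,-1],[0.05,0.1,4.5,0,0,0,-1],[0.05,0.1,5.7,0,0,0,-1],[0.05,0.1,6.2,0,0,0,-1],[0.05,0.1,6.2,0,0,0,-1],[0.05,0.1,6.2,0,0,0,-1]]}}

```text
t: 10.0
ee_pos: [482.5, -180.9, 238.1]
eef_rot: [3.14, -0.08, 0.001]
wrist_force: [-0.3, -0.3, -1.4]
gripper_width: 60.1
```

Run:
```python
from h import *
go([482,-180.3,220],-2.95)
a=get_image("side");b=get_image("top")
def cr(im,x,y,w,h,k):return cv2.resize(im[y:y+h,x:x+w],None,fx=k,fy=k,interpolation=cv2.INTER_CUBIC)
cv2.imwrite("pics/m6.png",cr(a,340,170,80,90,6))
```

```text
t 10.0 pos [ 482.5 -180.9  238.1] F [-0.3 -0.3 -1.4] w 60.1 q [-0.49  0.23  1.73 -0.    1.17  1.13]
jog cm [-0.06 -0.06  1.81] turn [ 0.    -0.001  0.   ]
```

View pics/m6.png

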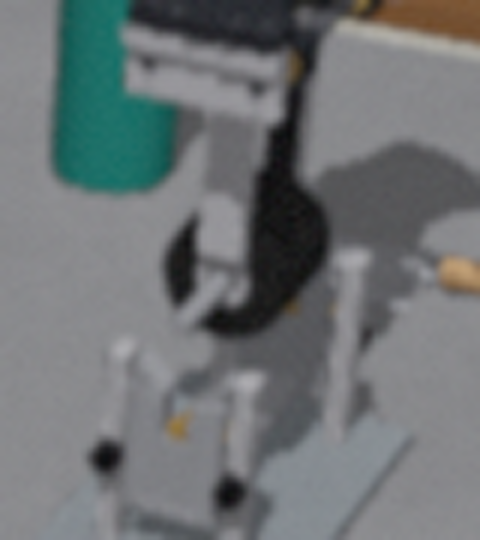

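The spindle end at crop (188,320) lines up with the V slot at about (180,400). I'll go down into the flare, checking force.

Emit:
{"fn": "jog_arm", "kwargs": {"commands": [[0,0,1,0,0,0,-1],[0,0,2,0,0,0,-1],[0,0,3,0,0,0,-1],[0,0,3.8,0,0,0,-1],[0,0,4.2,0,0,0,-1],[0,0,4.4,0,0,0,-1],[0,0,4.4,0,0,0,-1],[0,0,4.4,0,0,0,-1]]}}

```text
t: 10.9
ee_pos: [482.6, -180.6, 194.0]
eef_rot: [-3.14, 0.082, -0.002]
wrist_force: [2.2, 2.4, 0.4]
gripper_width: 60.2
```

Emit:
{"fn": "jog_arm", "kwargs": {"commands": [[0,0,0.2,0,0,0,-1],[0,0,0.4,0,0,0,-1],[0,0,0.4,0,0,0,-1],[0,0,0.4,0,0,0,-1]]}}

```text
t: 11.3
ee_pos: [482.7, -180.7, 190.1]
eef_rot: [-3.14, 0.081, -0.003]
wrist_force: [1.4, 3.7, 3.2]
gripper_width: 59.9
```

Run:
```python
from h import *
s=sense();print(s["torque"]);go([482,-180.3,180],-2.95)
```

```text
[ 0.57335459 -0.44056926 -0.37749421]
t 11.3 pos [ 482.7 -180.7  190.1] F [1.4 3.7 3.2] w 59.9 q [-0.49  0.28  1.81  0.    1.06  1.13]
jog cm [-0.07 -0.03  1.01] turn [-0.    -0.002 -0.   ]
```

Emit:
{"fn": "jog_arm", "kwargs": {"commands": [[0,0,0.15,0,0,0,-1],[0,0,0.3,0,0,0,-1],[0,0,0.3,0,0,0,-1],[0,0,0.3,0,0,0,-1]]}}

```text
t: 11.7
ee_pos: [482.6, -180.8, 186.3]
eef_rot: [-3.14, 0.081, -0.001]
wrist_force: [2.7, 3.8, -0.5]
gripper_width: 59.9
```

Run:
```python
from h import *
s=sense();print(s["torque"]);go([482,-180.3,180],-2.95)
a=get_image("side");b=get_image("top")
def cr(im,x,y,w,h,k):return cv2.resize(im[y:y+h,x:x+w],None,fx=k,fy=k,interpolation=cv2.INTER_CUBIC)
cv2.imwrite("pics/m7.png",np.hstack([cr(a,340,180,65,75,6),cr(b,345,245,65,75,6)]))
```

```text
[ 0.67953955 -0.78095691 -0.29629365]
t 11.7 pos [ 482.6 -180.8  186.3] F [ 2.7  3.8 -0.5] w 59.9 q [-0.49  0.28  1.81  0.    1.05  1.13]
jog cm [-0.06 -0.04  0.63] turn [-0.    -0.001  0.   ]
```

View pics/m7.png

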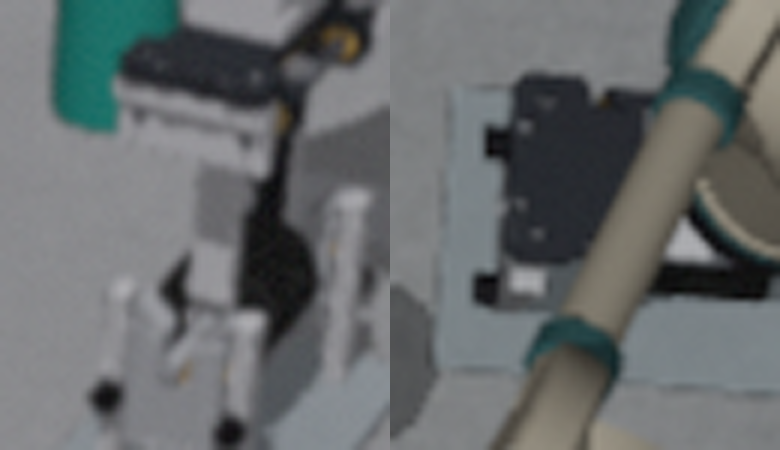

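The spindle end is in the flare, at crop (180,355), just above the clip wheel. Fx is positive, so I'll ease +x by 1 mm and go on down.

Emit:
{"fn": "jog_arm", "kwargs": {"commands": [[0.1,0,0.1,0,0,0,-1],[0.1,0,0.3,0,0,0,-1],[0.1,0,0.4,0,0,0,-1],[0.1,0,0.4,0,0,0,-1]]}}

```text
t: 12.2
ee_pos: [482.9, -180.8, 183.5]
eef_rot: [3.14, -0.08, -0.001]
wrist_force: [0.5, 5.1, 7.9]
gripper_width: 59.4
```

Run:
```python
from h import *
s=sense();print(s["torque"]);go([482,-180.3,180],-2.95)
```

```text
[ 0.5728022  -0.06215557 -0.39477381]
t 12.2 pos [ 482.9 -180.8  183.5] F [0.5 5.1 7.9] w 59.4 q [-0.49  0.29  1.81 -0.    1.04  1.13]
jog cm [-0.09 -0.04  0.35] turn [0. 0. 0.]
```

Emit:
{"fn": "jog_arm", "kwargs": {"commands": [[0,-0.1,0.1,0,0,0.01,-1],[0,-0.2,0.2,0,0,0.015,-1],[0,-0.2,0.3,0,0,0.015,-1],[0,-0.2,0.3,0,0,0.015,-1],[0,-0.2,0.3,0,0,0.015,-1]]}}

```text
t: 12.7
ee_pos: [483.1, -180.4, 183.3]
eef_rot: [3.135, -0.098, 0.002]
wrist_force: [-4.0, 1.5, 24.8]
gripper_width: 60.3
```

Run:
```python
from h import *
s=sense();print(s["torque"]);go([482,-180.3,180],-2.95)
```

```text
[0.79552346 0.87530282 0.46805913]
t 12.7 pos [ 483.1 -180.4  183.3] F [-4.   1.5 24.8] w 60.3 q [-0.49  0.29  1.81 -0.    1.04  1.15]
jog cm [-0.11 -0.    0.33] turn [ 0.005 -0.001 -0.011]
```

Emit:
{"fn": "jog_arm", "kwargs": {"commands": [[0,0,-0.1,0,0,-0.006,-1],[0,0,-0.1,0,0,-0.006,-1],[0,0,-0.1,0,0,-0.006,-1]]}}

```text
t: 13.0
ee_pos: [483.1, -180.4, 183.4]
eef_rot: [3.136, -0.092, 0.001]
wrist_force: [-2.3, 0.9, 18.9]
gripper_width: 60.0
```

Run:
```python
from h import *
s=sense();print(s["torque"]);go([482,-180.3,180],-2.95)
a=get_image("side");o=cv2.imread("pics/side0.png")
def cr(im,x,y,w,h,k):return cv2.resize(im[y:y+h,x:x+w],None,fx=k,fy=k,interpolation=cv2.INTER_CUBIC)
cv2.imwrite("pics/m8.png",np.hstack([cr(a,350,205,50,60,8),cr(o,350,205,50,60,8)]))
yv=np.array([np.sin(np.radians(2.95)),np.cos(np.radians(2.95)),0])
for z in(69,74,79,84):print(z,[((proj("side",np.array([482,-180.3,z])+yv*k)-[350,205])*8).round() for k in(74,80,-60)])
```

```text
[ 0.46748707  0.55209232 -0.06873001]
t 13.0 pos [ 483.1 -180.4  183.4] F [-2.3  0.9 18.9] w 60.0 q [-0.49  0.29  1.81 -0.    1.04  1.14]
jog cm [-0.11 -0.    0.34] turn [ 0.004 -0.001 -0.007]
69 [array([154., 312.]), array([147., 320.]), array([300., 143.])]
74 [array([155., 300.]), array([148., 308.]), array([301., 131.])]
79 [array([157., 287.]), array([149., 295.]), array([302., 119.])]
84 [array([158., 274.]), array([151., 282.]), array([303., 107.])]
```

View pics/m8.png

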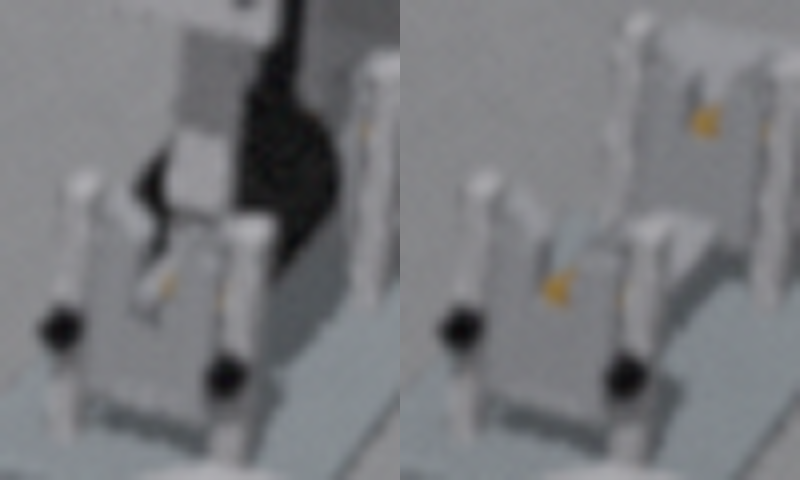

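The spindle end at crop (150,297) puts its axis at about z=78. The image doesn't settle whether it has passed the clips, so I'll feel for it. I'll take the pressure off and lift by a hair, since a clipped spindle should resist.

Emit:
{"fn": "jog_arm", "kwargs": {"commands": [[0,0,-0.1,0,0,0,-1],[0,0,-0.2,0,0,0,-1],[0,0,-0.2,0,0,0,-1],[0,0,-0.2,0,0,0,-1]]}}

```text
t: 13.45
ee_pos: [483.2, -180.4, 183.5]
eef_rot: [3.137, -0.092, 0.0]
wrist_force: [-0.4, -1.6, 8.2]
gripper_width: 59.6
```

Emit:
{"fn": "jog_arm", "kwargs": {"commands": [[0,0,-0.1,0,0,0,-1],[0,0,-0.15,0,0,0,-1],[0,0,-0.15,0,0,0,-1],[0,0,-0.15,0,0,0,-1]]}}

```text
t: 13.85
ee_pos: [483.2, -180.4, 183.6]
eef_rot: [3.137, -0.092, -0.001]
wrist_force: [1.2, -4.4, -1.9]
gripper_width: 59.3
```

Run:
```python
from h import *
s=sense();print(s["torque"]);go([482,-180.3,180],-2.95)
yv=np.array([np.sin(np.radians(2.95)),np.cos(np.radians(2.95)),0]);xv=np.array([yv[1],-yv[0],0])
for z in(80,90,100,105,110,):print(z,[((proj("side",np.array([482,-180.3,z])+yv*k+xv*x)-[350,205])*8).round() for k,x in((74,15),(74,-15),(67,-29),(-60,0))])
```

```text
[-0.96604245 -0.18334245 -0.06610702]
t 13.85 pos [ 483.2 -180.4  183.6] F [ 1.2 -4.4 -1.9] w 59.3 q [-0.49  0.29  1.81 -0.    1.04  1.14]
jog cm [-0.12 -0.    0.36] turn [ 0.003  0.001 -0.007]
80 [array([115., 272.]), array([199., 296.]), array([246., 297.]), array([302., 116.])]
90 [array([117., 247.]), array([201., 270.]), array([249., 271.]), array([305.,  92.])]
100 [array([119., 221.]), array([204., 244.]), array([251., 245.]), array([308.,  67.])]
105 [array([121., 208.]), array([205., 231.]), array([253., 232.]), array([309.,  55.])]
110 [array([122., 195.]), array([206., 217.]), array([254., 219.]), array([310.,  42.])]
```

Emit:
{"fn": "jog_arm", "kwargs": {"commands": [[0,0,-0.05,0,0,0,-1],[0,0,-0.1,0,0,0,-1],[0,0,-0.1,0,0,0,-1],[0,0,-0.1,0,0,0,-1]]}}

```text
t: 14.25
ee_pos: [483.2, -180.2, 184.2]
eef_rot: [3.137, -0.093, -0.001]
wrist_force: [1.7, -4.5, -4.7]
gripper_width: 60.0
```

Run:
```python
from h import *
s=sense();print(s["torque"]);go([482,-180.3,180],-2.95)
```

```text
[-0.94946096 -0.38337973 -0.03765117]
t 14.25 pos [ 483.2 -180.2  184.2] F [ 1.7 -4.5 -4.7] w 60.0 q [-0.49  0.29  1.81 -0.    1.04  1.14]
jog cm [-0.12  0.01  0.42] turn [ 0.003  0.001 -0.008]
```

Emit:
{"fn": "jog_arm", "kwargs": {"commands": [[0,0.05,0.15,0.003,0,-0.004,-1],[0,0.05,0.25,0.003,0,-0.008,-1],[0,0.05,0.3,0.003,0,-0.008,-1],[0,0.05,0.35,0.003,0,-0.008,-1],[0,0.05,0.35,0.003,0,-0.008,-1],[0,0.05,0.35,0.003,0,-0.008,-1]]}}

```text
t: 14.85
ee_pos: [483.1, -180.4, 183.4]
eef_rot: [-3.14, 0.082, -0.001]
wrist_force: [-3.0, -1.9, 12.6]
gripper_width: 59.9
```

Run:
```python
from h import *
s=sense();print(s["torque"]);go([482,-180.3,180],-2.95)
```

```text
[-1.08034218  0.48920969 -0.61266828]
t 14.85 pos [ 483.1 -180.4  183.4] F [-3.  -1.9 12.6] w 59.9 q [-0.49  0.29  1.81  0.    1.04  1.13]
jog cm [-0.11 -0.01  0.34] turn [-0.    -0.001 -0.001]
```

Tilting the tool by 3 mrad moves the whole reaction from one end to the other, so both ends are on hard stops. I'll level it, take the load off, release and retreat.

Emit:
{"fn": "jog_arm", "kwargs": {"commands": [[0,0,-0.1,-0.002,0,0.006,-1],[0,0,-0.17,-0.002,0,0.006,-1],[0,0,-0.17,-0.002,0,0.006,-1],[0,0,-0.17,-0.002,0,0.006,-1]]}}

```text
t: 15.25
ee_pos: [483.2, -180.3, 183.5]
eef_rot: [3.139, -0.09, -0.0]
wrist_force: [-0.5, -5.2, 2.8]
gripper_width: 60.0
```

Run:
```python
from h import *
s=sense();print(s["torque"]);go([482,-180.3,180],-2.95)
```

```text
[-1.15808405  0.10281445 -0.03668   ]
t 15.25 pos [ 483.2 -180.3  183.5] F [-0.5 -5.2  2.8] w 60.0 q [-0.49  0.29  1.81 -0.    1.04  1.14]
jog cm [-0.12  0.    0.35] turn [ 0.001 -0.    -0.006]
```

Emit:
{"fn": "jog_arm", "kwargs": {"commands": [[0,0,0,0,0,0,0],[0,0,0,0,0,0,0.6],[0,0,0,0,0,0,0.6],[0,0,0,0,0,0,0.6],[0,0,0,0,0,0,0.6],[0,0,-1,0,0,0,0.6],[0,0,-3,0,0,0,0.6],[0,0,-6,0,0,0,0.6],[0,0,-10,0,0,0,0.6],[0,0,-14,0,0,0,0.6],[-5,10,-14,0,0,0,0.6],[-10,14,-14,0,0,0,0.6],[-14,18,-14,0,0,0,0.6],[-18,22,-14,0,0,0,0.6],[-18,24,-14,0,0,0,0.6],[-18,24,-14,0,0,0,0.6],[-18,24,-14,0,0,0,0.6]]}}

```text
t: 16.95
ee_pos: [286.1, -412.9, 323.7]
eef_rot: [3.138, -0.102, -0.002]
wrist_force: [0.7, 1.1, -0.2]
gripper_width: 75.3
```

Run:
```python
from h import *
go([482,-180.3,183.5],-2.95)
a=get_image("side");b=get_image("top");cv2.imwrite("pics/side9.png",a);cv2.imwrite("pics/top9.png",b)
def cr(im,x,y,w,h,k):return cv2.resize(im[y:y+h,x:x+w],None,fx=k,fy=k,interpolation=cv2.INTER_CUBIC)
cv2.imwrite("pics/m9.png",np.vstack([np.hstack([cr(a,345,195,65,72,6),cr(b,352,250,65,72,6)]),cv2.resize(b[60:340,30:570],(780,160*2-170))]))
for c in("side","top"):print([(np.round(d["point"],1).tolist(),round(d["confidence"],2)) for d in place_of(c,"roller0_center")[:6]])
```

```text
t 16.95 pos [ 286.1 -412.9  323.7] F [ 0.7  1.1 -0.2] w 75.3 q [-1.1   0.15  1.62 -0.    1.37  0.53]
jog cm [ 18.05 -24.51  13.95] turn [ 0.002  0.001 -0.013]
[([349.5, 355.1], 0.94), ([378.1, 227.0], 0.83), ([315.8, 430.0], 0.69), ([268.6, 240.7], 0.59)]
[([124.4, 319.8], 0.96), ([215.9, 318.4], 0.79), ([343.2, 179.3], 0.63), ([394.1, 279.5], 0.6)]
```

View pics/m9.png

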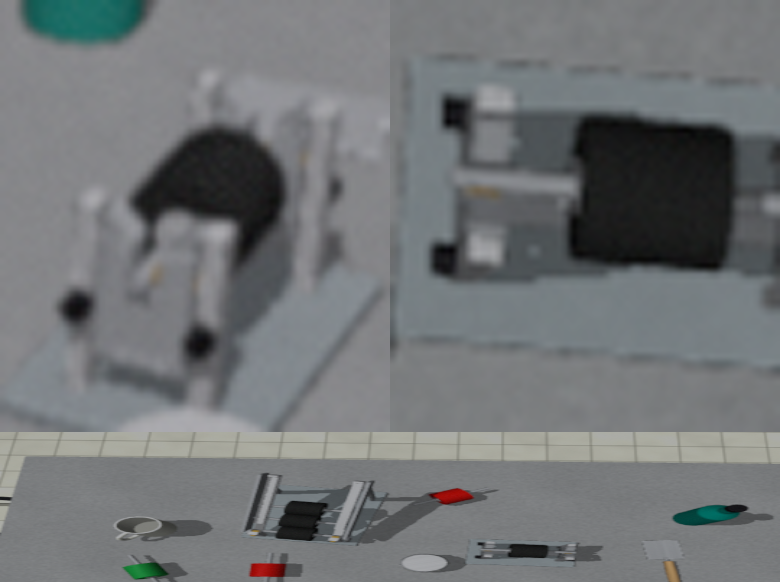

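Run:
```python
from h import *
print("+y end",tri([368.3,241.7],[363.3,279.5]),"roller0",tri([378.1,227.0],[394.1,279.5]))
o={c:cv2.imread(f"pics/{c}0.png") for c in("side","top")};n={c:cv2.imread(f"pics/{c}9.png") for c in("side","top")}
for k,d in(("before",o),("after",n)):
  for c,(x0,y0,w,h) in(("top",(355,265,80,40)),("side",(355,205,50,55))):
    hsv=cv2.cvtColor(d[c][y0:y0+h,x0:x0+w],cv2.COLOR_BGR2HSV);m=cv2.inRange(hsv,(14,90,70),(32,255,255))
    q,_,st,ce=cv2.connectedComponentsWithStats(m)
    print(k,c,[(st[i,4],(ce[i]+[x0,y0]).round(1).tolist(),st[i,2:4].tolist()) for i in range(1,q)])
def cr(im,x,y,w,h,k):return cv2.resize(im[y:y+h,x:x+w],(w*k,h*k),interpolation=cv2.INTER_LINEAR)
R=[np.hstack([cr(d["top"],356,266,28,28,9),cr(d["top"],410,270,28,28,9),cr(d["side"],357,222,28,28,9)]) for d in(o,n)]
cv2.imwrite("pics/m10.png",np.vstack(R))
```

```text
+y end [ 487.63758557 -102.63832068   77.77127894] roller0 [ 487.62727543 -176.38380557   85.67500994]
before top [(np.int32(13), [367.4, 279.8], [4, 4]), (np.int32(15), [422.6, 284.8], [5, 4])]
before side [(np.int32(5), [387.6, 219.8], [2, 3]), (np.int32(7), [369.0, 240.7], [3, 3])]
after top []
after side []
```

View pics/m10.png

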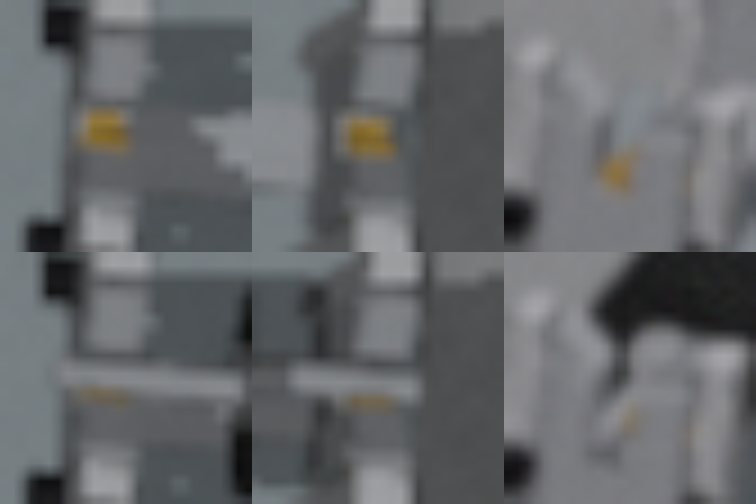

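Both ends look the same: spindle level, and the wheel showing on its -x side. The spindle end is at z≈77.8 and hasn't risen since I let go. These pictures can't show the wheels well enough to settle it. I'll press lightly on the rubber with closed fingertips: if it is bottomed it stops dead at TCP ≈205, and if it is hung up it will give and snap in.

Emit:
{"fn": "jog_arm", "kwargs": {"commands": [[5,-5,0,0,0,0,-1],[9,-10,0,0,0,0,-1],[13,-15,0,0,0,0,-1],[16,-20,0,0,0,0,-1],[18,-24.5,0,0,0,-0.013,-1],[18,-24.5,0,0,0,-0.013,-1],[18.1,-24.5,3,0,0,-0.013,-1],[18.1,-24.5,6,0,0,-0.013,-1],[18.1,-24.5,9,0,0,-0.013,-1],[18.1,-24.5,10.5,0,0,-0.013,-1],[18.1,-24.5,11,0,0,-0.013,-1],[18.1,-24.5,11,0,0,-0.013,-1],[18.1,-24.5,11,0,0,-0.013,-1]]}}

```text
t: 18.45
ee_pos: [485.2, -174.0, 214.4]
eef_rot: [-3.141, 0.069, -0.003]
wrist_force: [-0.1, 0.1, 0.5]
gripper_width: -0.1
```

Emit:
{"fn": "jog_arm", "kwargs": {"commands": [[0,0,0.2,0,0,0,-1],[0,0,0.5,0,0,0,-1],[0,0,0.5,0,0,0,-1]]}}

```text
t: 18.75
ee_pos: [484.4, -174.6, 208.4]
eef_rot: [-3.14, 0.071, -0.0]
wrist_force: [-0.7, 0.1, 0.2]
gripper_width: 0.1
```

Emit:
{"fn": "jog_arm", "kwargs": {"commands": [[0,0.5,0.1,0,0,0,-1],[0,0.5,0.2,0,0,0,-1],[0,0.5,0.2,0,0,0,-1],[0,0.5,0.2,0,0,0,-1]]}}

```text
t: 19.15
ee_pos: [484.2, -179.6, 206.3]
eef_rot: [-3.14, 0.072, 0.0]
wrist_force: [0.7, 1.0, 0.5]
gripper_width: 0.5
```

Emit:
{"fn": "jog_arm", "kwargs": {"commands": [[0,0,0.1,0,0,0,-1],[0,0,0.15,0,0,0,-1],[0,0,0.15,0,0,0,-1]]}}

```text
t: 19.45
ee_pos: [484.5, -179.6, 205.7]
eef_rot: [-3.14, 0.071, -0.002]
wrist_force: [-0.7, -0.0, 4.6]
gripper_width: 0.7
```

Emit:
{"fn": "jog_arm", "kwargs": {"commands": [[0,0,0.1,0,0,0,-1],[0,0,0.15,0,0,0,-1],[0,0,0.15,0,0,0,-1]]}}

```text
t: 19.75
ee_pos: [484.9, -179.6, 205.5]
eef_rot: [3.141, -0.071, 0.004]
wrist_force: [-1.8, 1.0, 12.2]
gripper_width: 0.3
```

Emit:
{"fn": "jog_arm", "kwargs": {"commands": [[0,0,0.05,0,0,0,-1],[0,0,0.05,0,0,0,-1]]}}

```text
t: 19.95
ee_pos: [485.0, -179.6, 205.5]
eef_rot: [3.141, -0.071, 0.005]
wrist_force: [-2.5, 1.6, 14.3]
gripper_width: 0.6
```

Emit:
{"fn": "jog_arm", "kwargs": {"commands": [[0,0,-0.5,0,0,0,-1],[0,0,-2,0,0,0,-1],[0,0,-5,0,0,0,-1],[0,0,-9,0,0,0,-1],[0,0,-12,0,0,0,-1],[-5,5,-12,0,0,0,-1],[-10,10,-12,0,0,0,-1],[-14,15,-12,0,0,0,-1],[-18,20,-12,0,0,0,-1],[-18,24,-12,0,0,0,-1],[-18,24,-12,0,0,0,-1]]}}

```text
t: 21.05
ee_pos: [293.7, -409.5, 322.9]
eef_rot: [-3.14, 0.071, -0.001]
wrist_force: [0.7, -0.5, 0.9]
gripper_width: 0.4
```

Run:
```python
from h import *
get_image("side");get_image("top")
for n in("bottle","mug","tin","knife","roller0_center","roller3_center"):
    r=[place_of(c,n) for c in("side","top")];print(n,[[np.round(d["point"]).tolist() for d in l[:5]] for l in r])
go([482,-180,300],-2.95);a=get_image("side").astype(int);b=cv2.imread("pics/side9.png").astype(int)
d=np.abs(a-b).max(2)[195:267,345:410];print("stand change",(d>40).sum())
print(sign_off())
```

```text
bottle [[[356.0, 196.0]], [[509.0, 222.0]]]
mug [[[213.0, 409.0]], [[134.0, 239.0], [391.0, 287.0]]]
tin [[[377.0, 289.0]], [[326.0, 307.0], [138.0, 240.0]]]
knife [[[410.0, 222.0]], [[491.0, 303.0], [243.0, 203.0]]]
roller0_center [[[311.0, 430.0], [378.0, 228.0], [350.0, 358.0], [268.0, 243.0]], [[342.0, 178.0], [394.0, 282.0], [215.0, 318.0], [126.0, 318.0]]]
roller3_center [[[255.0, 265.0]], [[243.0, 201.0]]]
t 21.75 pos [ 295.6 -407.8  322.8] F [ 0.2  0.3 -0.4] w 0.1 q [-1.08  0.16  1.61  0.    1.37  0.53]
jog cm [ 17.62 -23.58   2.3 ] turn [-0.001 -0.     0.007]
stand change 0
the job is handed in; nothing more can be done
None
```

I pulled the lowest black roller straight up past the chute clips, set it in the stand and pressed it down to a dead stop. I then let go, backed the arm away and handed the job in at about 21.8 s.

**Seating:**
- The spindle touched first about 10.5 mm above where it stopped. At the stop, force rose steeply with almost no further travel.
- A 3 mrad tilt of the tool moved the load from one end to the other, so both ends were on hard stops.
- After letting go, I pressed on the rubber with closed fingertips. It stopped dead at 14 N with the axis about 79 mm above the table, the same height as when it was seated.

**Surroundings:** The other three rollers were still in the chute in the pictures after the pull. The bottle, mug, tin and knife were detected within a few pixels of where they started. The stand area looked unchanged between the release picture and the last one.

**What disagreed or went over:**
- The first press briefly peaked at about 25 N, above the 15 to 20 N called ample, and I eased it off at once.
- Two rough picture estimates put the seat lower, near 71 to 73 mm, and the pictures were too coarse to show whether the catch wheels sit over the spindle. I relied on the force checks, not the pictures, to say it is past the clips.
- Sideways centring was not checked to the millimetre. I released the roller at y ≈ -180.3 mm, which matches the stand centre I measured.

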